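# Caliper check of a brass bush in the parts store

## Robot

A 6-joint arm with a two-finger parallel gripper is mounted at the origin on the work surface. World frame = base frame: x ahead of the robot, y to its left, z up, the work surface at z = 0. Lengths are in m, angles in rad, forces in N, time in s.
With the tool pointing down it reaches from about 0.425 to 0.95 m from the base axis. Payload 3.5 kg.
Tool frame: the origin (TCP) lies at the very end of the fingers, on their centre line; the grasp point (between the pads) lies 19 mm behind it; z points along the fingers, y is the direction in which the jaws open and shut (so a half turn about z gives the same grasp; the last joint's range is limited). The gripper opens to 85 mm and grips with 20 to 120 N. Pads are 22 mm wide; open, the fingers measure 114 mm over their backs; the gripper's body (76 mm by 85 mm) begins 54 mm behind the grasp point. The pads swing forward as they close: fully open they stand 13 mm farther back than shut.
Start: joints at [-0.15, 0.286, 1.577, -0, 1.279, -0.15], TCP at [0.675, 0, 0.231] pointing down, gripper open.
Joint ranges: [-2.77, 2.77], [-0.9, 2.22], [0.21, 2.48], [-1.53, 4.67], [0.24, 2.81], [-2.84, 2.84]. Speed limits (rad/s): [2.79, 2.79, 3.14, 3.14, 3.14, 3.14].

## Interface

Orientations are given as a unit quaternion [x, y, z, w].
In Python, from plant import get_state, read_camera, get_calibration, ticket, search_frame, cut_out, pinpoint gives the robot as it stands.
- The arm moves only by the tool move_arm, never from a script. Its argument "plan" is a list that holds one entry, the list of rows, each a list of 7 numbers: the turn, a rotation vector about the tool's x, y, z in degrees, then the shift along the tool's x, y, z in m, then the finger opening in m, from 0 to 0.0854. In form: [[[ax, ay, az, x, y, z, hand], ...]]. A call has exactly 5 rows; each row is the pose to reach, as a shift and turn from the pose measured when the call began, along the tool's axes at that moment; what a row does not reach only later rows make up. A row lasts 1/8 s, in which the tool goes at most 62.5 mm and 10.7 degrees, less where a joint would pass 70% of its speed; a pose out of reach is approached as far as the arm can. A call with a gripper value outside its range is refused whole. The fingers move at their own pace and stop on an object; "force" is the grip in N (left out, the last holds). Time passes only in rows, so rows that repeat a pose let the fingers close, or fill a call up. It gives the time, the measured TCP pose, the force and the opening at its end, in the units of the state.
- get_state(): the state, without advancing time (a new reading comes with each control period).
- read_camera(name): name is "scene" or "side" or "wrist"; returns the picture (420x560x3 uint8, red, green, blue); there is no depth.
- get_calibration(name): a dict with "mtx" (3x3 intrinsics, pixels), "extrinsics" (4x4, takes a point from camera to world coordinates); the wrist camera has in their place "hand_eye" (4x4, takes a point from camera to tool coordinates, whose origin is the TCP and whose axes are the flange's). Camera axes: x right, y up, looking along -z (the intrinsics and any distortion apply to the point x, -y, -z); pixel columns grow to the right and rows downward; lengths in m; the calibration is good to about 2 mm. A picture is of the moment at which its call begins: read the wrist's pose just before it. get_calibration takes no time and is no camera call.
- ticket.sign_off(): hands the job in, once; it reports no verdict.
Trained networks look in the newest picture that a camera, given by its name, has taken for a name from the list of things; names that differ only in an ending like _2 or _b are one class to them, and where a whole thing is asked for, a point or a joint stands for the part that bears it (a point fixed in the world has none). Each returns a list of dicts, best first, with "p" (0 to 1); they miss things now and then, are a little off and sometimes report something else, mostly with a low value. They report only what shows in the picture. A call takes as long as a camera call. They do not tell look-alikes from the thing itself.
- search_frame(camera, query): "centre" ([column, row] in pixels, amid what is visible of it).
- cut_out(camera, query): "pixels" (420x560 bool, what is visible of it) and "centre" ([column, row] in pixels, amid what is visible of it).
- pinpoint(camera, query): "centre" ([column, row] in pixels: a listed point, or the origin of a listed thing).
The state is a dict: "time": time; "qpos": joint angles; "dq": joint speeds; "joint_efforts": joint torques, N m; "eef_pos": TCP position; "tcp_rot": TCP orientation; "contact_force": force on the tool from outside, world axes, zero at the start; "wrist_torque": the same for the moment, N m; "opening": opening from 0.0 (shut) to 1.0 (fully open).
Only numpy, scipy, OpenCV 4.12 (cv2) and the standard library are available. Lean on these libraries where they do the work, as an engineer would, in place of code of your own. Each camera call takes 0.05 s, during which the arm holds its last target.

## Task

Stand the brass bush upright on the rail of the bench caliper, between its open jaws, and let go of it. Then slide the moving jaw shut by its red thumb grip until it presses the bush against the fixed jaw, firmly but without forcing it, and leave the jaw shut on the bush. Leave the grey steel sleeve of the same size where it stands.

Things in the scene. Friction and masses are not known exactly. Their poses are not given: they have to be found in the camera images.
- bush_mid (a point): Centre (half-way up) of the brass (gold-coloured) bush: a plain upright cylinder, diameter 36 mm, height 50 mm, about 0.3 kg, with a dark bore in its top; z is its axis, up. It stands on the bench in a row with a grey steel sleeve and a black plastic spacer of the same size, in any order, centres at least 130 mm apart.
- steel_sleeve_mid (a point): Centre (half-way up) of the grey steel sleeve, same shape and size as the bush (diameter 36 mm, height 50 mm). To be left alone.
- fixed_jaw: Fixed jaw of the bench caliper: plate 50 mm wide, 32 mm high. Origin on its measuring face, on the rail's centre line, level with the rail's flat top (64 mm wide, 14 mm above the bench). z up; y along the rail from this face to the moving jaw; x across. The bush stands on the rail, its centre then 25 mm above this origin. Beside the rail there is free room: close fingers along x. Shut on the bush, the jaw faces are 36 mm apart.
- moving_jaw: Moving jaw. Origin on its measuring face, level with the rail's top; axes as the fixed jaw's. Starts 95 to 115 mm from it, slides along y (2 N friction, stays where left). Red thumb grip on its carriage (17 mm high): centre y +62, x 0 mm; 18 mm along y, 24 along x, 17 to 67 mm up; push its +y side or pinch it. The grip is sprung along y: 1 mm per 2 N, 9 mm at most. Dragging the bush takes 1 to 4 N; 10-15 N shuts it.
There are look-alikes about, which are no part of the job. Of the things like the part that bears bush_mid, leave any that is blue, green or pink; of the rest the larger one is meant.

How it is judged:
By the outcome, as a careful person would: the job done as asked, in the order asked, and still so for the second after the job is handed in, with the robot touching nothing.
It also fails if it takes over 48 s, if anything falls off the work surface, if the arm or the gripper's body presses on something with over 40 N, if the wrist force passes 120 N, or if a joint passes its speed limit or range.

## Working session

There is one attempt and no reset: what is moved stays moved. The work goes in short steps, Python scripts to look and compute and a tool call to move; the robot and the scene stay as the last step left them, time stands still between calls to the robot, and variables do not carry over. Pictures are saved under pics/ and viewed, and the job is handed in when it is done.

Besides the shell and the picture viewer there is one more tool, called after "Request:" as name([rows], argument=value, ...), one row to a line, values as JSON. move_arm: Moves the arm, as the interface text tells. Its arguments: {"type":"object","properties":{"plan":{"type":"array","items":{"type":"array","items":{"type":"array","items":{"type":"number"}}}},"force":{"type":"number"}},"required":["plan"]}

```bash
mkdir -p pics; cat > h.py <<'E'
import numpy as np, cv2
from plant import *
from scipy.spatial.transform import Rotation as R
def cam(name):
    c=get_calibration(name); K=np.array(c["mtx"])
    if "extrinsics" in c: T=np.array(c["extrinsics"])
    else:
        s=get_state(); A=np.eye(4); A[:3,:3]=R.from_quat(s["tcp_rot"]).as_matrix(); A[:3,3]=s["eef_pos"]; T=A@np.array(c["hand_eye"])
    return K,T,c.get("dist")
def ray(name,px,z):
    K,T,d=cam(name)
    u=np.linalg.inv(K)@[px[0],px[1],1]
    v=T[:3,:3]@[u[0],-u[1],-u[2]]; o=T[:3,3]
    return o+v*(z-o[2])/v[2]
def proj(name,P):
    K,T,d=cam(name)
    p=np.linalg.inv(T)@[*P,1]; q=K@[p[0],-p[1],-p[2]]
    return q[:2]/q[2]
def shot(name,fn):
    im=read_camera(name); cv2.imwrite("pics/"+fn,im[:,:,::-1]); return im
E
python3 - <<'E'
from h import *
print({k:v for k,v in get_calibration("scene").items()}, get_calibration("wrist"))
a=shot("scene","s0.png");b=shot("side","d0.png");c=shot("wrist","w0.png")
for cm in ["scene","side","wrist"]:
    for q,z in [("bush_mid",.025),("steel_sleeve_mid",.025),("fixed_jaw",.014),("moving_jaw",.014)]:
        for r in pinpoint(cm,q)[:5]: print(cm,q,np.round(r["centre"]),round(r["p"],2),np.round(ray(cm,r["centre"],z),4))
print(get_state())
E
```

```text
{'mtx': array([[403.75555275,   0.        , 284.30630943],
       [  0.        , 403.75555275, 206.53397698],
       [  0.        ,   0.        ,   1.        ]]), 'extrinsics': array([[-0.64200604, -0.44744196,  0.62259452,  0.9727481 ],
       [ 0.76668974, -0.37878222,  0.5183733 ,  0.38439669],
       [ 0.00388577,  0.81013562,  0.58622963,  0.46804495],
       [ 0.        ,  0.        ,  0.        ,  1.        ]])} {'mtx': array([[362.14550302,   0.        , 278.5241105 ],
       [  0.        , 362.14550302, 212.30242601],
       [  0.        ,   0.        ,   1.        ]]), 'hand_eye': array([[ 1.41578023e-04,  9.61404434e-01,  2.75139044e-01,
         6.95100551e-02],
       [ 9.99999976e-01, -1.81707190e-04,  1.20361247e-04,
         7.47395223e-04],
       [ 1.65710579e-04,  2.75139020e-01, -9.61404437e-01,
        -1.43060670e-01],
       [ 0.00000000e+00,  0.00000000e+00,  0.00000000e+00,
         1.00000000e+00]])}
scene bush_mid [308. 173.] 0.94 [ 0.3786 -0.0467  0.025 ]
scene bush_mid [333. 219.] 0.77 [0.4762 0.0843 0.025 ]
scene bush_mid [282. 186.] 0.77 [ 0.4521 -0.056
[... 1141 characters left out ...]
0069 0.014 ]
{'time': 0.75, 'qpos': array([-1.50003302e-01,  2.86276776e-01,  1.57667852e+00, -3.36956909e-06,
        1.27859266e+00, -1.49982611e-01]), 'dq': array([ 0.00016123, -0.0004891 ,  0.00212915,  0.00128594, -0.00161601,
        0.00047408]), 'joint_efforts': array([-4.64275308e-04, -4.05875802e+01, -2.92897743e+01, -1.45703698e-04,
        4.10612329e-04,  2.33218671e-06]), 'eef_pos': array([6.74997123e-01, 2.69850013e-05, 2.31352012e-01]), 'tcp_rot': array([7.07113753e-01, 7.07099809e-01, 1.19639225e-05, 1.89422896e-05]), 'contact_force': array([-0.05593996, -0.13382933, -0.06199316]), 'wrist_torque': array([ 0.03411232,  0.00279358, -0.03855242]), 'opening': 1.0039158901174137}
```

```bash
python3 - <<'E'
import cv2,numpy as np
s=cv2.imread("pics/s0.png");d=cv2.imread("pics/d0.png")
cv2.imwrite("pics/s0c.png",cv2.resize(s[130:280,180:440],(780,450),interpolation=2))
cv2.imwrite("pics/d0c.png",cv2.resize(d[150:350,180:440],(780,600),interpolation=2))
E
```

```text
(no output)
```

View pics/s0c.png

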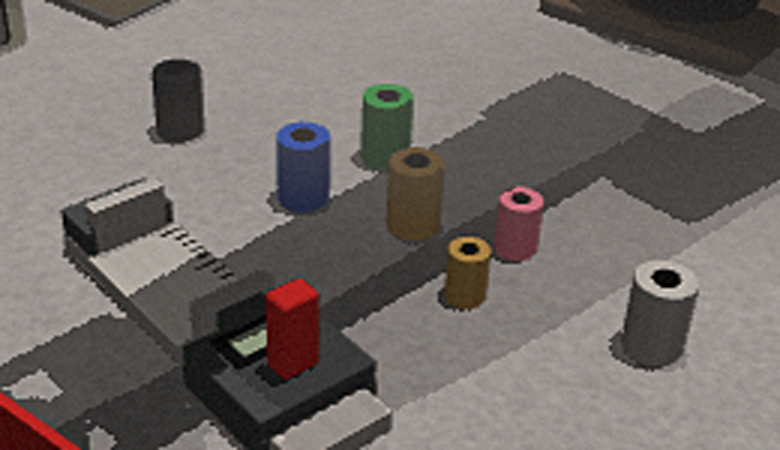

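View pics/d0c.png

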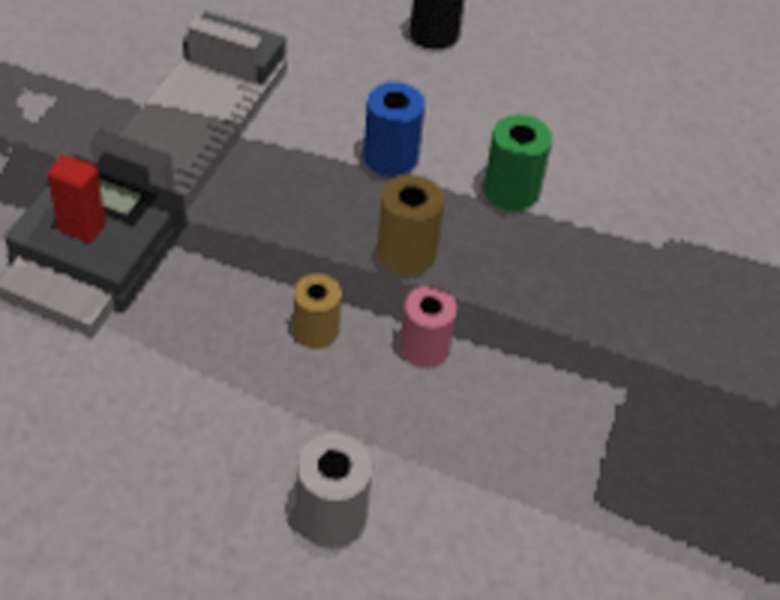

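View pics/w0.png

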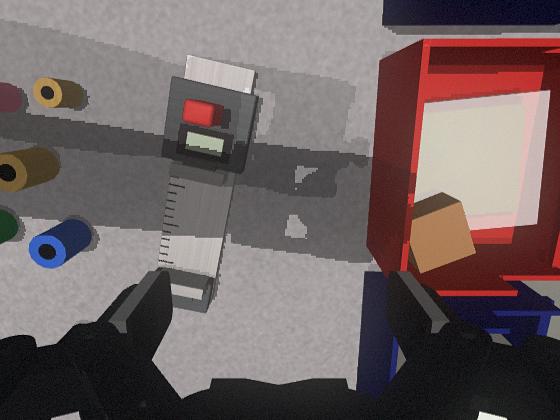

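View pics/s0.png

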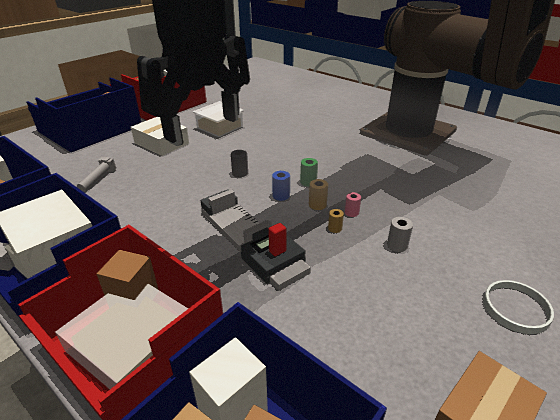

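In scene pixels, the candidates are blue (281,186), green (309,172), large brass (318,193), small brass (336,220), pink (353,205), grey (400,234) and black (239,162). I choose the large brass one at (318,193). I'll move above it and check with the wrist camera.

Request:
move_arm([
  [[0,0,0,0.003,-0.05,0.015,0.085],[0,0,0,0.006,-0.1,0.03,0.085],[0,0,0,0.01,-0.15,0.05,0.085],[0,0,0,0.012,-0.2,0.06,0.085],[0,0,0,0.012,-0.244,0.07,0.085]],
])

```text
time: 1.38
eef_pos: [0.4292, 0.0122, 0.1609]
tcp_rot: [0.707, 0.707, -0.0, -0.0]
contact_force: [-0.3, 0.2, 1.2]
opening: 0.995
```

```bash
python3 - <<'E'
from h import *
s=get_state();print(s["eef_pos"],s["tcp_rot"],s["time"])
c=shot("wrist","w1.png")
for q,z in [("bush_mid",.025),("fixed_jaw",.014),("moving_jaw",.014)]:
  for r in pinpoint("wrist",q)[:6]: print(q,np.round(r["centre"]),round(r["p"],2),np.round(ray("wrist",r["centre"],z),4))
E
```

```text
[0.42924278 0.0122398  0.16087398] [ 7.06986476e-01  7.07227064e-01 -5.01255083e-05 -3.31522684e-06] 1.375
bush_mid [332. 103.] 0.88 [0.4643 0.0868 0.025 ]
bush_mid [305. 280.] 0.87 [ 0.4476 -0.0555  0.025 ]
bush_mid [248. 110.] 0.65 [0.4034 0.082  0.025 ]
bush_mid [280. 197.] 0.61 [0.4264 0.0162 0.025 ]
bush_mid [211. 273.] 0.57 [ 0.369  -0.0494  0.025 ]
moving_jaw [482. 202.] 0.85 [0.6003 0.0073 0.014 ]
```

View pics/w1.png

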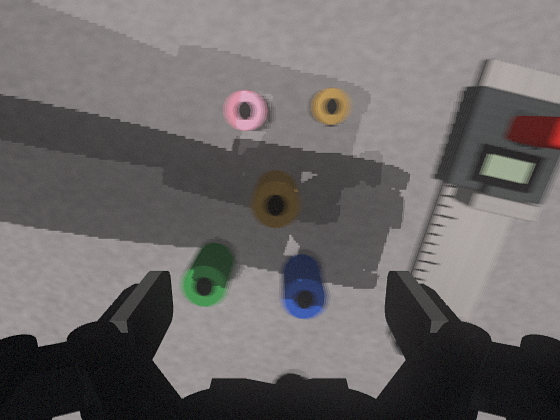

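The wrist picture shows the large brass bush at (276,200), bore (275,205). Around it are pink (246,110), small brass (331,106), green (205,280) and blue (304,290). The choice stands; next I'll refine its position from the bore and its outline.

```bash
python3 - <<'E'
from h import *
s=get_state();print(s["eef_pos"])
c=shot("wrist","w2.png")
x=cut_out("wrist","bush_mid")
for r in x:
  print(r["p"],np.round(r["centre"]))
g=c[160:240,230:320]; cv2.imwrite("pics/w2c.png",cv2.resize(g[:,:,::-1],(720,640),interpolation=2))
hsv=cv2.cvtColor(c,cv2.COLOR_RGB2GRAY)
sub=hsv[185:225,255:295]; m=sub<25; ys,xs=np.nonzero(m); print(sub.min(),m.sum(),xs.mean()+255,ys.mean()+185, np.round(ray("wrist",[xs.mean()+255,ys.mean()+185],.05),4))
E
```

```text
[0.43090165 0.01204258 0.16163401]
0.88 [331. 105.]
0.8 [210. 278.]
0.72 [246. 110.]
0.57 [281. 202.]
0.57 [304. 287.]
13 129 276.9767441860465 205.28682170542635 [0.4325 0.0133 0.05  ]
```

View pics/w2c.png

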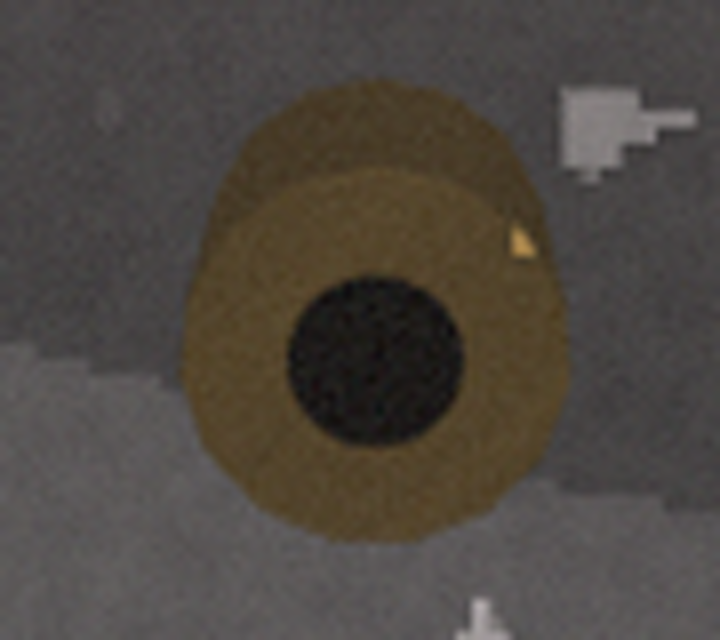

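Request:
move_arm([
  [[0,0,0,0.0013,0.0016,0.04,0.07],[0,0,0,0.0013,0.0016,0.08,0.07],[0,0,0,0.0013,0.0016,0.115,0.07],[0,0,0,0.0013,0.0016,0.138,0.07],[0,0,0,0.0013,0.0016,0.15,0.07]],
], force=40)

```text
time: 2.3
eef_pos: [0.4356, 0.0128, 0.0118]
tcp_rot: [0.707, 0.707, 0.001, 0.001]
contact_force: [0.2, 0.2, 0.2]
opening: 0.82
```

Request:
move_arm([
  [[0,0,0,0,0,0,0.07],[0,0,0,0,0,0,0.02],[0,0,0,0,0,0,0.02],[0,0,0,0,0,0,0.02],[0,0,0,0,0,0,0.02]],
], force=40)

```text
time: 2.92
eef_pos: [0.4354, 0.0128, 0.0127]
tcp_rot: [0.707, 0.707, 0.0, 0.001]
contact_force: [-4.4, -0.1, 5.6]
opening: 0.412
```

Request:
move_arm([
  [[0,0,0,0,0,-0.02,0.02],[0,0,0,0,0,-0.05,0.02],[0,0,0,0,0,-0.09,0.02],[0,0,0,0,0,-0.14,0.02],[0,0,0,0,0.03,-0.18,0.02]],
])

```text
time: 3.55
eef_pos: [0.4643, 0.0132, 0.1942]
tcp_rot: [0.707, 0.707, 0.001, 0.001]
contact_force: [-0.0, -0.5, -3.2]
opening: 0.411
```

Request:
move_arm([
  [[0,0,0,0,0.04,0,0.02],[0,0,0,0,0.09,0,0.02],[0,0,0,0,0.14,0,0.02],[0,0,0,0,0.175,0,0.02],[0,0,0,0,0.175,0,0.02]],
])

```text
time: 4.18
eef_pos: [0.6408, 0.0131, 0.1936]
tcp_rot: [0.707, 0.707, 0.001, 0.001]
contact_force: [-0.5, 0.5, -4.1]
opening: 0.409
```

```bash
python3 - <<'E'
from h import *
s=get_state();print(s["eef_pos"],s["tcp_rot"],s["opening"],s["contact_force"],s["dq"].round(3))
c=shot("wrist","w3.png")
for q,z in [("bush_mid",.025),("fixed_jaw",.014),("moving_jaw",.014)]:
  for r in pinpoint("wrist",q)[:6]: print(q,np.round(r["centre"],1),round(r["p"],2),np.round(ray("wrist",r["centre"],z),4))
E
```

```text
[0.64079926 0.01311575 0.19355826] [0.70704611 0.70716555 0.00094476 0.00133744] 0.4092321356484614 [-0.47617378  0.46184347 -4.10497525] [ 0.    -0.048  0.067 -0.005  0.035 -0.004]
bush_mid [ 74.9 108.4] 0.87 [0.4711 0.0829 0.025 ]
bush_mid [278.2 288.2] 0.61 [ 0.6392 -0.0816  0.025 ]
bush_mid [ 74.7 268.2] 0.61 [ 0.4487 -0.0608  0.025 ]
```

View pics/w3.png

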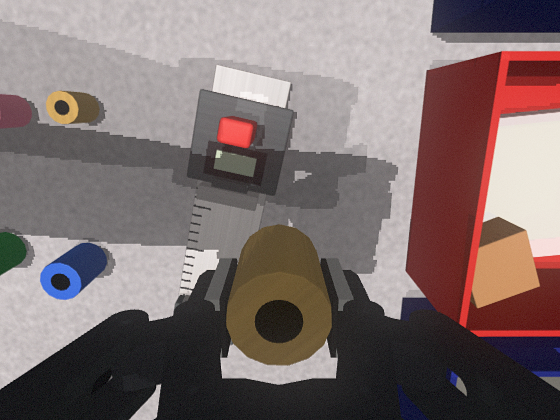

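The bush is held, bore at (279,321), and the gripper hides the fixed jaw. I'll fit the caliper from the first wrist picture instead.

```bash
python3 - <<'E'
import cv2
s=cv2.imread("pics/w0.png")
cv2.imwrite("pics/w0c.png",cv2.resize(s[40:190,140:290],(600,600),interpolation=2))
cv2.imwrite("pics/w0d.png",cv2.resize(s[170:320,140:290],(600,600),interpolation=2))
E
```

```text
(no output)
```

View pics/w0c.png

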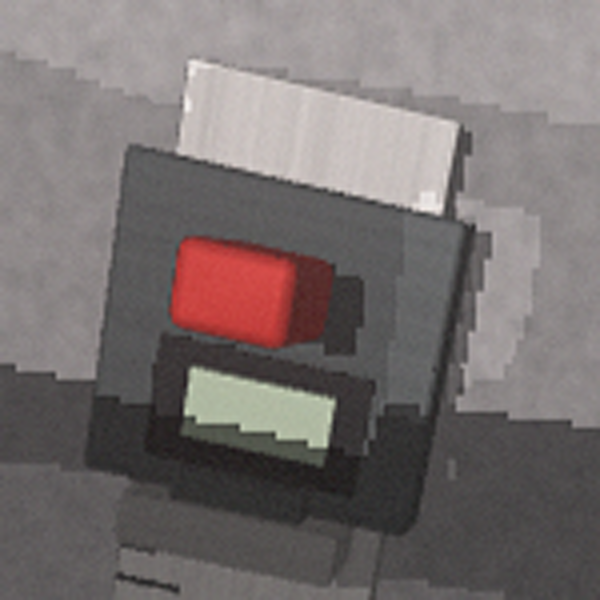

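View pics/w0d.png

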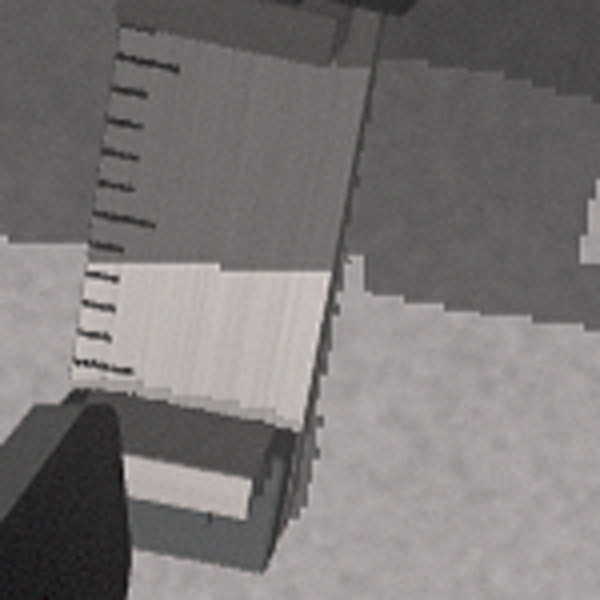

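```bash
python3 - <<'E'
from h import *
c=get_calibration("wrist");K=np.array(c["mtx"])
A=np.eye(4);A[:3,:3]=R.from_quat([.707113753,.707099809,1.2e-5,1.9e-5]).as_matrix();A[:3,3]=[.674997,.000027,.231352]
T=A@np.array(c["hand_eye"])
def r(px,z):
    u=np.linalg.inv(K)@[*px,1];v=T[:3,:3]@[u[0],-u[1],-u[2]];o=T[:3,3];return (o+v*(z-o[2])/v[2])[:2]
D=lambda x,y,z=.014:r([140+x/4,170+y/4],z)
C=lambda x,y,z=.014:r([140+x/4,40+y/4],z)
L=np.array([D(118,45),D(72,380)]);Rr=np.array([D(383,10),D(300,430)]);E=np.array([C(188,62),C(460,125)])
for n,S in [("L",L),("R",Rr),("E",E)]:
    d=S[1]-S[0];print(n,S.round(4),np.linalg.norm(d).round(4),np.degrees(np.arctan2(d[1],d[0])).round(2))
jf=np.array([D(72,385),D(298,430)]);d=jf[1]-jf[0];print("jawface",jf.round(4),np.linalg.norm(d),np.degrees(np.arctan2(d[1],d[0])))
print("jaw top face edge z.046",D(125,455,.046),D(252,480,.046))
print("grip top z.081",C(185,238,.081),C(298,258,.081),C(172,322,.081),C(283,347,.081))
print("mov jaw top edge front z.046", C(115,540,.046),C(330,585,.046))
# scene/side checks
for cm in ["scene","side"]:
    for q in ["fixed_jaw","moving_jaw"]:
        pass
E
```

```text
L [[ 0.5655 -0.001 ]
 [ 0.5455 -0.0928]] 0.094 -102.3
R [[ 0.6328  0.0079]
 [ 0.6064 -0.1076]] 0.1185 -102.86
E [[0.5914 0.1166]
 [0.6538 0.103 ]] 0.0638 -12.27
jawface [[ 0.5454 -0.0943]
 [ 0.6058 -0.1076]] 0.061900020541858364 -12.435392436896327
jaw top face edge z.046 [ 0.5684761  -0.09876388] [ 0.59982208 -0.10568242]
grip top z.081 [0.60430586 0.07634224] [0.62598538 0.07263658] [0.60064922 0.06058349] [0.6222083  0.05580165]
mov jaw top edge front z.046 [0.57512536 0.01108494] [6.23930091e-01 5.86478001e-04]
```

Request:
move_arm([
  [[0,0,4,-0.03,-0.02,0,0.02],[0,0,8,-0.06,-0.04,0.01,0.02],[0,0,12.4,-0.0863,-0.0591,0.04,0.02],[0,0,12.4,-0.0863,-0.0591,0.08,0.02],[0,0,12.4,-0.0863,-0.0591,0.1,0.02]],
])

```text
time: 5.0
eef_pos: [0.577, -0.0727, 0.0921]
tcp_rot: [0.78, 0.626, -0.0, -0.001]
contact_force: [-0.4, 0.5, -3.4]
opening: 0.411
```

```bash
python3 - <<'E'
from h import *
s=get_state();print(s["eef_pos"],s["tcp_rot"],R.from_quat(s["tcp_rot"]).as_matrix().round(3))
for cm in ["scene","side","wrist"]:
  c=shot(cm,cm+"4.png")
a=cv2.imread("pics/scene4.png")[140:300,150:320];b=cv2.imread("pics/side4.png")[120:280,150:320]
cv2.imwrite("pics/c4.png",np.hstack([cv2.resize(a,(400,376),interpolation=2),cv2.resize(b,(400,376),interpolation=2)]))
e=np.array([.2147,.9767]);F=np.array([.5757,-.1005])
for cm in ["scene","side"]:
    print(cm,proj(cm,[*F,.014]),proj(cm,[*(F+.028*e),.014]),proj(cm,[*(F+.109*e),.014]))
E
```

```text
[ 0.57698248 -0.07271183  0.09207125] [ 7.79532504e-01  6.26361311e-01 -3.71595878e-04 -6.66891285e-04] [[ 0.215  0.977 -0.001]
 [ 0.977 -0.215  0.001]
 [ 0.    -0.002 -1.   ]]
scene [221.67727483 209.97199227] [229.42359377 217.10906856] [254.08183035 239.8279518 ]
side [253.29020731 173.99297985] [246.64236365 182.53814838] [225.69391294 209.46538235]
```

View pics/c4.png

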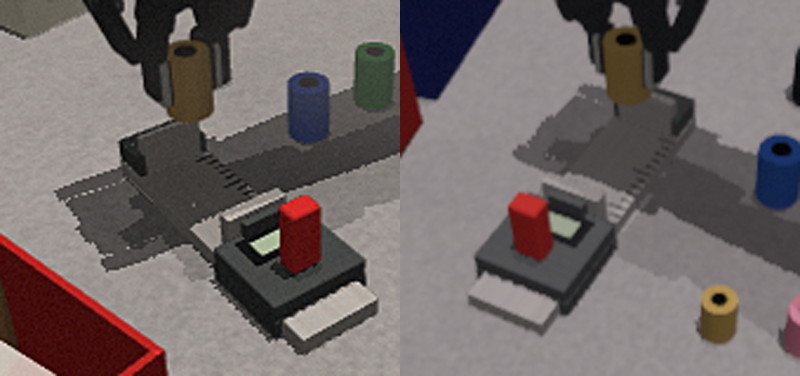

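View pics/wrist4.png

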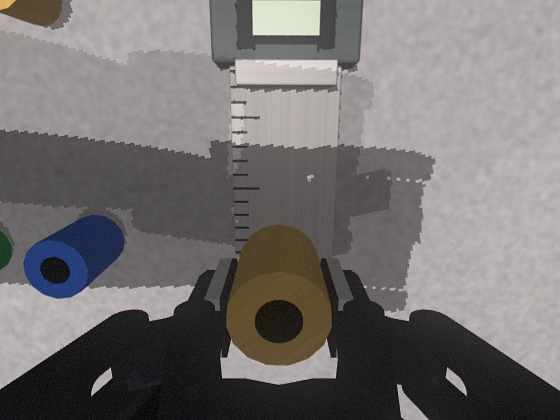

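Request:
move_arm([
  [[0,0,0,0.0005,0.005,0.015,0.02],[0,0,0,0.0005,0.005,0.035,0.02],[0,0,0,0.0005,0.005,0.05,0.02],[0,0,0,0.0005,0.005,0.058,0.02],[0,0,0,0.0005,0.005,0.062,0.02]],
])

```text
time: 5.78
eef_pos: [0.5833, -0.0729, 0.0307]
tcp_rot: [0.779, 0.627, -0.0, -0.0]
contact_force: [-0.2, 0.1, -3.3]
opening: 0.409
```

```bash
python3 - <<'E'
from h import *
s=get_state();print(s["eef_pos"],s["tcp_rot"],s["contact_force"])
for cm in ["scene","side","wrist"]:
  c=shot(cm,cm+"5.png")
a=cv2.imread("pics/scene5.png")[170:250,180:265];b=cv2.imread("pics/side5.png")[140:220,210:295]
cv2.imwrite("pics/c5.png",np.hstack([cv2.resize(a,(400,376),interpolation=2),cv2.resize(b,(400,376),interpolation=2)]))
s=get_state();print(s["eef_pos"],s["tcp_rot"],s["contact_force"])
E
```

```text
[ 0.58332807 -0.07294092  0.03071646] [ 7.79128169e-01  6.26864491e-01 -2.08949508e-04 -4.03848724e-04] [-0.2335068   0.06344467 -3.27173447]
[ 0.58388285 -0.07314632  0.03176857] [7.79149868e-01 6.26837602e-01 2.32182329e-04 2.25202981e-04] [ 0.18540327  0.06891365 -3.67879167]
```

View pics/c5.png

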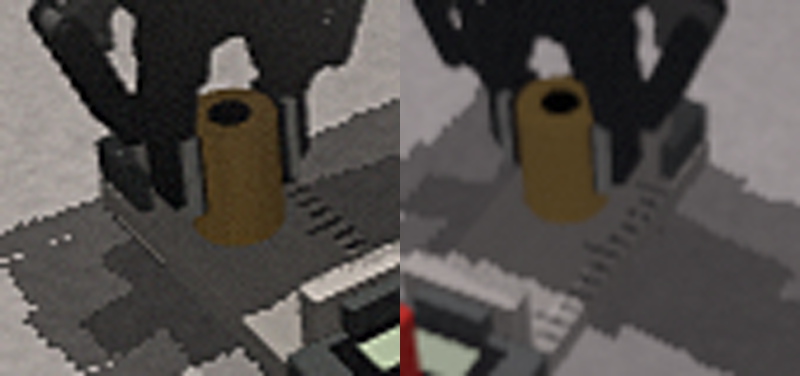

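View pics/wrist5.png

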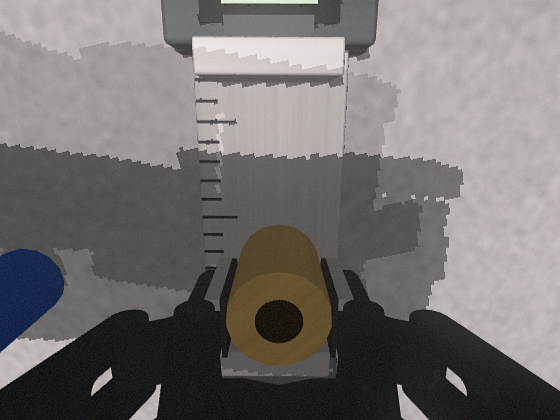

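Request:
move_arm([
  [[0,0,0,0,-0.002,0.0,0.02],[0,0,0,0,-0.002,0.001,0.02],[0,0,0,0,-0.002,0.002,0.02],[0,0,0,0,-0.002,0.003,0.02],[0,0,0,0,-0.002,0.004,0.02]],
])

```text
time: 6.55
eef_pos: [0.5819, -0.0727, 0.0277]
tcp_rot: [0.779, 0.627, 0.0, 0.0]
contact_force: [0.0, -0.0, -2.5]
opening: 0.412
```

Request:
move_arm([
  [[0,0,0,0,0,0.0005,0.02],[0,0,0,0,0,0.001,0.02],[0,0,0,0,0,0.001,0.02],[0,0,0,0,0,0.001,0.02],[0,0,0,0,0,0.001,0.02]],
])

```text
time: 7.18
eef_pos: [0.5819, -0.0727, 0.0267]
tcp_rot: [0.779, 0.627, 0.0, 0.0]
contact_force: [-0.2, 0.0, -2.4]
opening: 0.413
```

Request:
move_arm([
  [[0,0,0,0,0,0.0004,0.02],[0,0,0,0,0,0.0008,0.02],[0,0,0,0,0,0.0012,0.02],[0,0,0,0,0,0.0012,0.02],[0,0,0,0,0,0.0012,0.02]],
])

```text
time: 7.8
eef_pos: [0.582, -0.0727, 0.0267]
tcp_rot: [0.779, 0.627, -0.0, -0.0]
contact_force: [-5.2, 1.9, 5.4]
opening: 0.411
```

Contact: the vertical force rose to +5.4 N, so the bush is on the rail. Release.

Request:
move_arm([
  [[0,0,0,0,0,0,0.045],[0,0,0,0,0,0,0.055],[0,0,0,0,0,0,0.06],[0,0,0,0,0,0,0.06],[0,0,0,0,0,-0.01,0.06]],
])

```text
time: 8.43
eef_pos: [0.5811, -0.0725, 0.0361]
tcp_rot: [0.779, 0.627, -0.001, -0.001]
contact_force: [-0.1, 0.1, 0.3]
opening: 0.701
```

Request:
move_arm([
  [[0,0,0,0,0,-0.02,0.06],[0,0,0,0,0,-0.06,0.06],[0,0,0,0,0,-0.1,0.06],[0,0,0,0.0,0,-0.14,0.06],[0,0,0,0.04,0,-0.15,0.06]],
])

```text
time: 9.05
eef_pos: [0.5924, -0.0354, 0.1924]
tcp_rot: [0.78, 0.626, 0.002, 0.003]
contact_force: [0.7, -0.3, 0.5]
opening: 0.701
```

```bash
python3 - <<'E'
from h import *
for cm in ["scene","side","wrist"]:
  c=shot(cm,cm+"6.png")
s=get_state();print(s["eef_pos"],s["tcp_rot"],s["opening"])
a=cv2.imread("pics/scene6.png")[170:290,180:320];b=cv2.imread("pics/side6.png")[140:260,180:320]
cv2.imwrite("pics/c6.png",np.hstack([cv2.resize(a,(400,343),interpolation=2),cv2.resize(b,(400,343),interpolation=2)]))
E
```

```text
[ 0.59098381 -0.03254573  0.18891713] [7.78355707e-01 6.27822862e-01 5.82686023e-04 7.13358967e-04] 0.7030728035117948
```

View pics/c6.png

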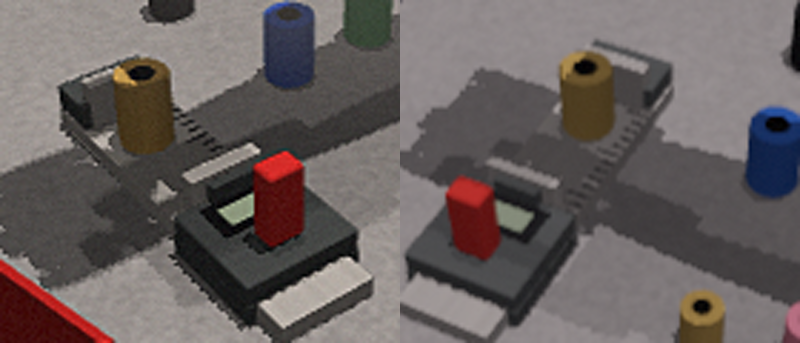

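View pics/wrist6.png

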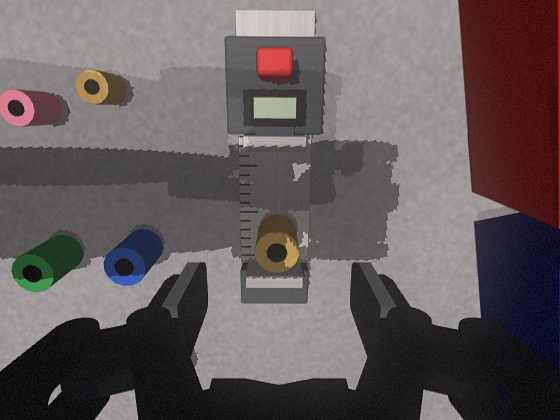

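The wrist picture shows the bush upright and centred on the rail at (277,250), with the grip at (275,62). Next I shut the fingers, go past the grip's +y side and descend.

Request:
move_arm([
  [[0,0,0,0.03,0,0,0.0],[0,0,0,0.07,0,0,0.0],[0,0,0,0.115,0,0,0.0],[0,0,0,0.147,0,0,0.0],[0,0,0,0.147,0,0,0.0]],
], force=40)

```text
time: 9.82
eef_pos: [0.6219, 0.1123, 0.1887]
tcp_rot: [0.778, 0.629, 0.0, 0.001]
contact_force: [-0.4, -0.1, 0.3]
opening: 0.002
```

```bash
python3 - <<'E'
from h import *
s=get_state();print(s["eef_pos"],R.from_quat(s["tcp_rot"]).as_matrix().round(4),s["opening"])
e=np.array([.2147,.9767]);x=np.array([.9767,-.2147]);d=s["eef_pos"][:2]-[.5757,-.1005];print("y",d@e,"x",d@x)
shot("side","side7.png")
E
```

```text
[0.62185153 0.11230094 0.18867234] [[ 2.091e-01  9.779e-01  1.000e-03]
 [ 9.779e-01 -2.091e-01 -6.000e-04]
 [-4.000e-04  1.100e-03 -1.000e+00]] 0.0017686773205183685
y 0.21775141050713423 x -0.0006121593438594996
```

View pics/side7.png

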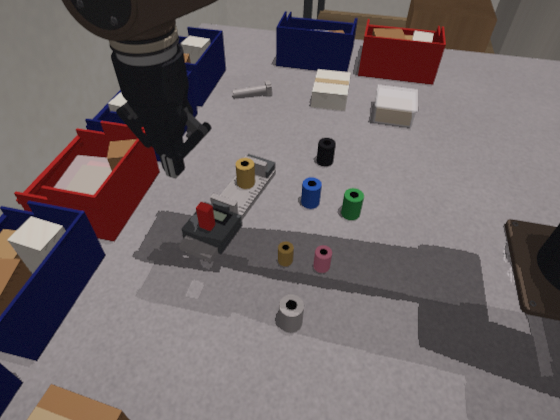

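Request:
move_arm([
  [[0,0,0,0,0,0.03,0.0],[0,0,0,0,0,0.07,0.0],[0,0,0,0,0,0.11,0.0],[0,0,0,0,0,0.13,0.0],[0,0,0,0,0,0.138,0.0]],
])

```text
time: 10.5
eef_pos: [0.6214, 0.11, 0.0496]
tcp_rot: [0.778, 0.628, -0.001, 0.0]
contact_force: [0.5, -0.8, 0.1]
opening: 0.001
```

Request:
move_arm([
  [[0,0,0,-0.008,0,0,0.0],[0,0,0,-0.016,0,0,0.0],[0,0,0,-0.022,0,0,0.0],[0,0,0,-0.03,0,0,0.0],[0,0,0,-0.038,0,0,0.0]],
])

```text
time: 11.12
eef_pos: [0.614, 0.0728, 0.0507]
tcp_rot: [0.778, 0.628, 0.0, 0.001]
contact_force: [0.4, 1.3, 1.8]
opening: -0.003
```

Request:
move_arm([
  [[0,0,0,-0.008,0,0,0.0],[0,0,0,-0.016,0,0,0.0],[0,0,0,-0.024,0,0,0.0],[0,0,0,-0.032,0,0,0.0],[0,0,0,-0.038,0,0,0.0]],
])

```text
time: 11.75
eef_pos: [0.6057, 0.0352, 0.0506]
tcp_rot: [0.778, 0.628, 0.0, 0.0]
contact_force: [0.1, 1.5, 1.1]
opening: 0.002
```

```bash
python3 - <<'E'
from h import *
shot("scene","scene8.png");shot("side","side8.png")
s=get_state()
e=np.array([.2147,.9767]);x=np.array([.9767,-.2147]);d=s["eef_pos"][:2]-[.5757,-.1005];print("y",d@e,"x",d@x,s["contact_force"])
a=cv2.imread("pics/scene8.png")[150:270,170:310];b=cv2.imread("pics/side8.png")[130:250,180:320]
cv2.imwrite("pics/c8.png",np.hstack([cv2.resize(a,(400,343),interpolation=2),cv2.resize(b,(400,343),interpolation=2)]))
E
```

```text
y 0.1385325683838577 x 0.00021836379555287839 [-0.40760638  0.66987818  0.61991588]
```

View pics/c8.png

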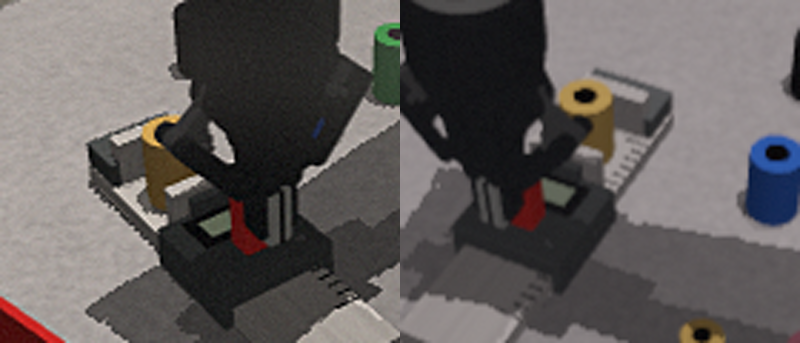

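The jaw is moving and now close to the bush. I'll continue more slowly and watch the force.

Request:
move_arm([
  [[0,0,0,-0.003,0,0,0.0],[0,0,0,-0.006,0,0,0.0],[0,0,0,-0.009,0,0,0.0],[0,0,0,-0.012,0,0,0.0],[0,0,0,-0.014,0,0,0.0]],
])

```text
time: 12.48
eef_pos: [0.6027, 0.0214, 0.0505]
tcp_rot: [0.778, 0.628, 0.0, 0.0]
contact_force: [1.0, 5.9, 1.2]
opening: 0.0
```

Request:
move_arm([
  [[0,0,0,-0.001,0,0,0.0],[0,0,0,-0.002,0,0,0.0],[0,0,0,-0.003,0,0,0.0],[0,0,0,-0.004,0,0,0.0],[0,0,0,-0.004,0,0,0.0]],
])

```text
time: 13.1
eef_pos: [0.6018, 0.0174, 0.0505]
tcp_rot: [0.778, 0.628, 0.0, 0.0]
contact_force: [0.9, 2.6, 0.4]
opening: 0.005
```

Still dragging (2.6 N). I'll advance further in small steps.

Request:
move_arm([
  [[0,0,0,-0.001,0,0,0.0],[0,0,0,-0.002,0,0,0.0],[0,0,0,-0.003,0,0,0.0],[0,0,0,-0.004,0,0,0.0],[0,0,0,-0.004,0,0,0.0]],
])

```text
time: 13.72
eef_pos: [0.601, 0.0137, 0.0505]
tcp_rot: [0.779, 0.628, 0.0, 0.0]
contact_force: [0.2, 4.8, 1.6]
opening: -0.0
```

Request:
move_arm([
  [[0,0,0,-0.001,0,0,0.0],[0,0,0,-0.002,0,0,0.0],[0,0,0,-0.003,0,0,0.0],[0,0,0,-0.003,0,0,0.0],[0,0,0,-0.003,0,0,0.0]],
])

```text
time: 14.35
eef_pos: [0.6006, 0.0121, 0.0505]
tcp_rot: [0.779, 0.627, 0.002, -0.0]
contact_force: [1.8, 8.7, 0.5]
opening: -0.0
```

Request:
move_arm([
  [[0,0,0,-0.0015,0,0,0.0],[0,0,0,-0.0025,0,0,0.0],[0,0,0,-0.0035,0,0,0.0],[0,0,0,-0.0035,0,0,0.0],[0,0,0,-0.0035,0,0,0.0]],
])

```text
time: 14.98
eef_pos: [0.6004, 0.0107, 0.0507]
tcp_rot: [0.779, 0.627, 0.003, -0.001]
contact_force: [2.5, 11.8, -0.1]
opening: 0.002
```

```bash
python3 - <<'E'
from h import *
shot("scene","scene9.png");shot("side","side9.png")
s=get_state()
e=np.array([.2147,.9767]);x=np.array([.9767,-.2147]);d=s["eef_pos"][:2]-[.5757,-.1005];print("y",d@e,"x",d@x,s["contact_force"])
a=cv2.imread("pics/scene9.png")[150:270,170:310];b=cv2.imread("pics/side9.png")[130:250,180:320]
cv2.imwrite("pics/c9.png",np.hstack([cv2.resize(a,(400,343),interpolation=2),cv2.resize(b,(400,343),interpolation=2)]))
E
```

```text
y 0.11394622376153725 x 0.0001845695613582368 [ 1.59438462 11.36730885  0.80277012]
```

View pics/c9.png

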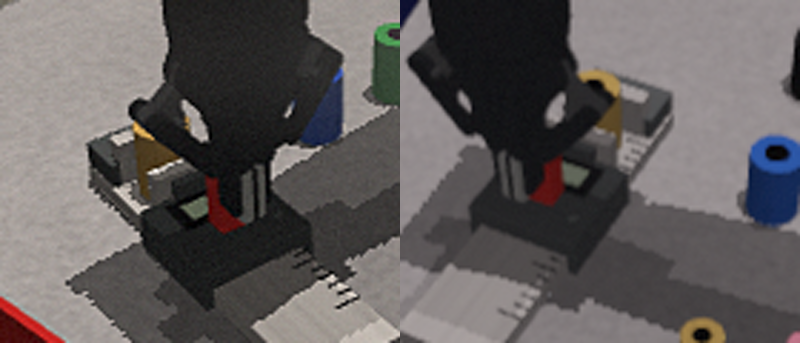

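Force now rises at the spring's own rate (3 N per 1.4 mm), so the bush is clamped. One slightly firmer push, staying inside 10–15 N.

Request:
move_arm([
  [[0,0,0,-0.002,0,0,0.0],[0,0,0,-0.003,0,0,0.0],[0,0,0,-0.0033,0,0,0.0],[0,0,0,-0.0033,0,0,0.0],[0,0,0,-0.0033,0,0,0.0]],
])

```text
time: 15.7
eef_pos: [0.6002, 0.01, 0.0507]
tcp_rot: [0.779, 0.626, 0.005, -0.003]
contact_force: [3.8, 12.5, -0.1]
opening: -0.002
```

Request:
move_arm([
  [[0,0,0,0.002,0,0,0.0],[0,0,0,0.006,0,0,0.0],[0,0,0,0.012,0,0,0.0],[0,0,0,0.022,0,0,0.0],[0,0,0,0.03,0,0,0.0]],
])

```text
time: 16.32
eef_pos: [0.6067, 0.0394, 0.051]
tcp_rot: [0.779, 0.626, 0.005, -0.002]
contact_force: [0.7, 1.0, -0.4]
opening: -0.004
```

Request:
move_arm([
  [[0,0,0,0.005,0,-0.02,0.0],[0,0,0,0.005,0,-0.06,0.0],[0,0,0,0.005,0,-0.1,0.0],[0,0,0,0.005,0,-0.14,0.0],[0,0,0,0.0,0,-0.16,0.0]],
])

```text
time: 16.95
eef_pos: [0.6073, 0.0378, 0.2156]
tcp_rot: [0.779, 0.627, 0.007, -0.0]
contact_force: [-0.1, 0.7, 0.2]
opening: -0.002
```

Request:
move_arm([
  [[0,0,0,-0.02,0,0,0.04],[0,0,0,-0.05,0,0,0.08],[0,0,0,-0.07,0,0,0.08],[0,0,0,-0.07,0,0,0.08],[0,0,0,-0.07,0,0,0.08]],
])

```text
time: 17.58
eef_pos: [0.592, -0.0305, 0.214]
tcp_rot: [0.779, 0.627, 0.007, -0.001]
contact_force: [-0.1, 0.7, -0.6]
opening: 0.94
```

```bash
python3 - <<'E'
from h import *
for cm in ["scene","side","wrist"]: shot(cm,cm+"10.png")
print(get_state()["time"],get_state()["contact_force"])
a=cv2.imread("pics/scene10.png")[150:270,170:310];b=cv2.imread("pics/side10.png")[130:250,180:320]
cv2.imwrite("pics/c10.png",np.hstack([cv2.resize(a,(400,343),interpolation=2),cv2.resize(b,(400,343),interpolation=2)]))
E
```

```text
17.725 [-0.34503702 -0.34385136  0.96888909]
```

View pics/c10.png

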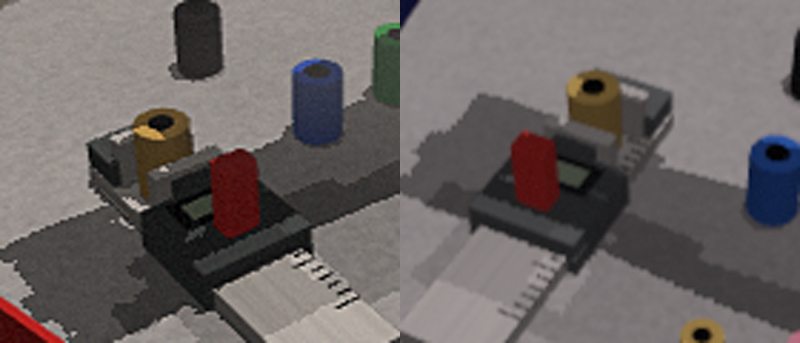

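View pics/wrist10.png

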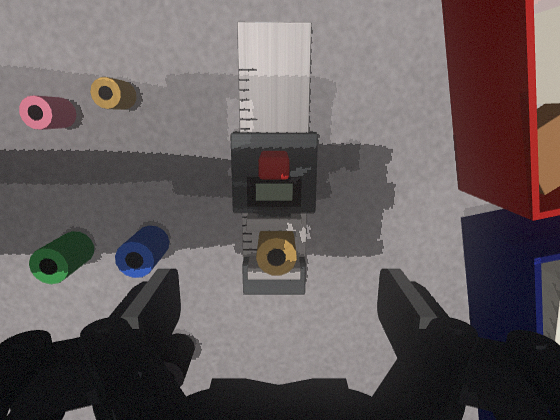

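```bash
python3 - <<'E'
from h import *
a=cv2.imread("pics/wrist10.png")[190:300,225:330];cv2.imwrite("pics/c11.png",cv2.resize(a,None,fx=5.5,fy=5.5,interpolation=2))
e=np.array([.2147,.9767]);F=np.array([.5757,-.1005])
for y,z in [(0,.014),(0,.046),(.018,.064),(.036,.046),(.036,.014)]: print(y,z,((proj("wrist",[*(F+y*e),z])-[225,190])*5.5).round())
E
```

```text
0 0.014 [275. 363.]
0 0.046 [274. 435.]
0.018 0.064 [274. 377.]
0.036 0.046 [274. 234.]
0.036 0.014 [274. 178.]
```

View pics/c11.png

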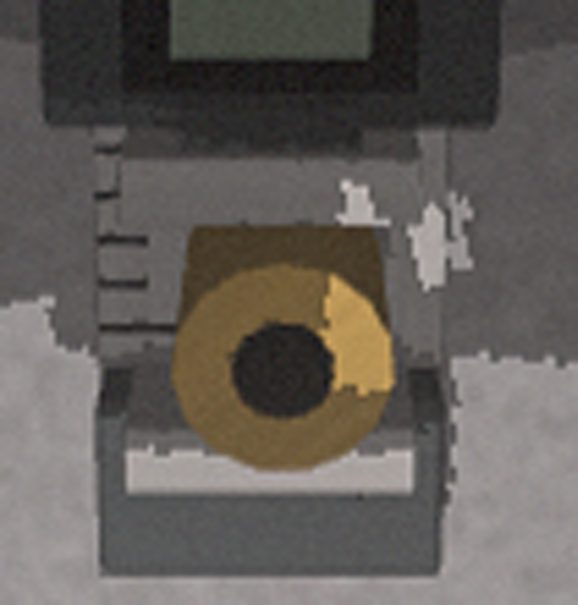

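The crop puts the jaw faces 36 mm apart (top edges at rows 228 and about 430, 202 rows measured against 201 predicted). The bush is upright between them.

```bash
python3 -c "
from plant import *
print(ticket.sign_off())"
```

```text
the job is handed in; nothing more can be done
None
```

The large brass bush stands upright on the caliper rail with the moving jaw shut on it. I handed the job in at about 18 s of the 48 s allowed; the hand-in gave no verdict.

- **Placing:** I chose the larger of the two brass cylinders. I set it on the rail between the open jaws, felt contact at about 5 N, and let go.
- **Shutting the jaw:** I pushed the red grip from its far side with shut fingers. The force rose at the spring's own rate to about 12.5–13 N, and then I backed off and lifted clear.
- **Last checks:** The final wrist picture puts the jaw faces about 36 mm apart. That figure depends on reading the fixed jaw's edge in a shadowed strip: a first reading gave nearly 39 mm, and I took the sharper edge. The 3 N per 1.4 mm force rise also shows the jaw had met the bush.
- **Other parts:** I never moved to the steel sleeve, the black spacer or the look-alikes. I did not take a separate closing measurement of the sleeve.

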